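Pack the spot-cleaning kit

ROBOT

A 6-joint arm with a two-finger parallel gripper is mounted at the origin on a cart in front of the work surface, level with it; the furniture and walls round the work are solid. World frame = base frame: x ahead of the robot, y to its left, z up, the work surface at z = 0. Lengths are in m, angles in rad, forces in N, time in s.
With the tool pointing down it reaches from about 0.375 to 0.9 m from the base axis. Payload 3.1 kg.
Tool frame: the origin (TCP) lies on the centre line of the jaws, within the pads' length; the fingertips stand 22 mm ahead of it and the grasp point (between the pads) lies 3 mm ahead of it; z points along the fingers, y is the line along which they close (so a half turn about z gives the same grasp; the last joint's range is limited). The gripper opens to 85 mm and grips with 20 to 120 N. Pads are 22 mm wide; open, the fingers measure 114 mm over their backs; the gripper's body (76 mm by 85 mm) begins 54 mm behind the grasp point. The pads swing forward as they close: fully open they stand 13 mm farther back than shut.
Start: joints at [-1.494, 0.527, 1.433, -0, 1.181, -0.178], TCP at [0.158, -0.605, 0.253] pointing down, gripper open.
Joint ranges: [-3.08, 3.08], [-0.75, 2.2], [0.22, 2.44], [-1.43, 4.57], [0, 2.65], [-2.85, 2.85]. Speed limits (rad/s): [2.79, 2.79, 3.14, 3.14, 3.14, 3.14].

INTERFACE

Orientations are given as a unit quaternion [x, y, z, w].
In Python, from station import sense, eyes, job gives the robot as it stands.
- The arm moves only by the tool jog_arm, called after ">>>" by a JSON object that holds its "api" and its "payload". Schema: {"type":"object","properties":{"motion":{"type":"object","properties":{"plan":{"type":"array","items":{"type":"array","items":{"type":"number"},"minItems":5,"maxItems":5},"minItems":1,"maxItems":20}},"additionalProperties":false,"required":["plan"]},"force":{"type":"number"},"only":{"type":"string"},"quiet":{"type":"boolean"},"lines":{"type":"string"}},"required":["motion"],"additionalProperties":false}. motion is an object whose key "plan" holds a list of rows, 1 to 20 of them, each of 5 numbers: dx, dy, dz in normalised numbers (1 is 1000 mm), then a turn about the tool's z in a scale on which 1.0 is 120 degrees, then the opening from 0.0 (shut) to 1.0 (fully open); each row is the pose to reach, as a shift and turn from the pose commanded when the call began, along the tool's axes at that moment; what a row does not reach only later rows make up. A row lasts 1/10 s, in which the tool goes at most 0.05 m and 0.15 rad, less where a joint would pass 70% of its speed; a pose out of reach is approached as far as the arm can. The fingers move at their own pace and stop on an object; force is the grip in N (left out, the last holds). Time passes only in rows, so rows that do not move let the fingers close. The tool returns the time, the measured TCP pose, the force, the opening and the grip force at its end. only (a regular expression) keeps the lines of the reply that match it, lines (a string "A,B") keeps lines A to B, and quiet returns only ok. Input that does not fit is refused with a message, and nothing moves.
- sense(): the state, without advancing time (a new reading comes with each control period).
- eyes.snapshot(name): name is "scene" or "top" or "wrist"; returns a dict with "pixels" (400x640x3 uint8, red, green, blue), "range_z" (400x640 float32, m along the optical axis (not along the pixel's ray), 0 where there is no reading), "fov_y" (degrees; the focal length in pixels is half the picture's height over the tangent of half this angle, whatever the lens; pixels are square), "cx", "cy" (the principal point, pixels), "R" (3x3) and "t" (3): a world point X has camera coordinates R X + t; the wrist camera has in their place "hand_eye" (4x4, takes a point from camera to tool coordinates, whose origin is the TCP and whose axes are the flange's). Camera axes: x right, y down, z forward; pixel columns grow to the right and rows downward; lengths in m; the calibration is good to about 2 mm. A picture is of the moment at which its call begins: read the wrist's pose just before it.
- job.sign_off(): hands the job in; it is judged then, once.
The state is a dict: "t": time; "q": joint angles; "qd": joint speeds; "tau": joint torques, N m; "tcp_pos": TCP position; "tool_rot": TCP orientation; "force": force on the tool from outside, world axes, zero at the start; "ft_torque": the same for the moment, N m; "finger_gap": opening from 0.0 (shut) to 1.0 (fully open); "gripper_force": force on a finger pad.
Only numpy, scipy, OpenCV 4.12 (cv2) and the standard library are available. Lean on these libraries where they do the work, as an engineer would, in place of code of your own. Each camera call takes 0.05 s, during which the arm holds its last target. There are 200 camera calls.

TASK

Pack the stain-removal kit into the white tray, each piece settled flat in the recess shaped for it: the wooden scrubbing brush in the long recess, the flat round tin in the wide round one, the soap bar in the oblong beside it, and the spray can and the dropper bottle standing upright in the larger and the smaller round recess of the bottle insert. The wind-up timer and the long-handled dish brush do not belong to the kit: leave them where they are. Keep the two bottles upright all the time so that they do not leak.

Things in the scene. Friction and masses are not known exactly. Their poses are not given: they have to be found in the camera images.
- scrub_brush: Wooden scrubbing brush without a handle, lying bristles down, 57 x 150 x 43 mm. Origin at the centre of its underside; y along its length, z up. The wooden block to grip is 23 to 43 mm above the underside, 57 mm wide across x. 0.12 kg. Belongs to the kit; either end may point either way.
- tin: Flat round tin with a smooth tan lid and white base, 65 mm across, 29 mm tall, lying flat. Origin at the centre of its underside, z up. 0.07 kg. Belongs to the kit.
- soap: Worn bar of green soap with rounded edges, lying flat on the worktop, 44 x 72 x 21 mm. Origin at the centre of its underside; x across its 44 mm width, y along its length, z up. 0.085 kg. Belongs to the kit; either end may point either way.
- spray_can: Upright round spray can with a dark blue cap, 52 mm across at the widest seam, 48 mm body, 161 mm tall. Origin at the centre of its underside, z up; sides are straight up to 133 mm. 0.2 kg. Belongs to the kit.
- dropper: Small upright brown bottle with a black dropper cap, 33 mm across, 102 mm tall. Origin at the centre of its underside, z up; the straight body ends 62 to 70 mm up, above it a 24 mm collar and a thin rubber bulb. 0.07 kg. Belongs to the kit.
- timer: Wind-up timer: round, 65 mm across like the tin but 49 mm tall, with a stepped knob-shaped grey top. Origin at the centre of its underside. Look-alike, not part of the kit: leave it.
- dish_brush: Blue long-handled dish brush, 44 x 229 x 34 mm, lying near the back edge of the worktop (another lies out of the way on the sink deck). Origin at the centre of its underside, y along its length. Look-alike, not part of the kit: leave it.
- brush_insert: Fixed grey plastic insert, 94 x 190 x 22 mm, one of three side by side (95 mm pitch, order varies) in a white tray 298 x 204 mm with rim 36 mm above the worktop. Origin: centre of its underside, 6 mm above the worktop; x across the 94, y along the 190, z up. One oblong recess 74 x 168 mm, centred, floor at z = 12 mm (10 deep), for the brush, bristles down.
- tin_soap_insert: Fixed grey plastic insert, 94 x 190 x 22 mm, one of three side by side (95 mm pitch, order varies) in a white tray 298 x 204 mm with rim 36 mm above the worktop. Origin: centre of its underside, 6 mm above the worktop; x across the 94, y along the 190, z up. Recesses with floor at z = 13 mm (9 deep): round, 81 mm wide at y = +47.5 for the tin; oblong, 60 (x) by 88 (y) at y = -44 for the soap.
- bottle_insert: Fixed grey plastic insert, 94 x 190 x 22 mm, one of three side by side (95 mm pitch, order varies) in a white tray 298 x 204 mm with rim 36 mm above the worktop. Origin: centre of its underside, 6 mm above the worktop; x across the 94, y along the 190, z up. Round recesses with floor at z = 7 mm (15 deep): 68 mm wide at y = +45 for the spray can; 50 mm wide at y = -45 for the dropper.

How it is judged:
At the end, for the whole second after the job is handed in: Brush, tin, soap, spray can and dropper bottle each lie or stand in their own recess: centre within 12 mm across and 13 mm along the insert of the recess centre, underside within 4 mm of the recess floor, upright within 0.12 rad, at rest; the timer and the dish brush within 30 mm of where they were (x of scrub_brush in the frame of brush_insert between -0.012 and 0.012 m and y of scrub_brush in the frame of brush_insert between -0.013 and 0.013 m and z of scrub_brush in the frame of brush_insert below 0.016 m and angle between each of scrub_brush, tin, soap, spray_can, dropper's own z axis and vertical below 0.12 rad and linear speed of each of scrub_brush, tin, soap, spray_can, dropper below 0.02 m/s and x of tin in the frame of tin_soap_insert between -0.012 and 0.012 m and y of tin in the frame of tin_soap_insert between 0.0345 and 0.0605 m and z of each of tin, soap in the frame of tin_soap_insert below 0.017 m and x of soap in the frame of tin_soap_insert between -0.012 and 0.012 m and y of soap in the frame of tin_soap_insert between -0.057 and -0.031 m and x of spray_can in the frame of bottle_insert between -0.012 and 0.012 m and y of spray_can in the frame of bottle_insert between 0.032 and 0.058 m and z of each of spray_can, dropper in the frame of bottle_insert below 0.011 m and x of dropper in the frame of bottle_insert between -0.012 and 0.012 m and y of dropper in the frame of bottle_insert between -0.058 and -0.032 m and distance of each of timer, dish_brush from where it was at the start of the episode below 0.03 m); the robot touches nothing.
It fails at once if the spray can or the dropper bottle is tipped over (more than 0.7 rad) (angle between any of spray_can, dropper's own z axis and vertical above 0.7 rad).
It fails at once if the timer or the dish brush, which do not belong to the kit, is carried or pushed away (more than 30 mm) (distance of any of timer, dish_brush from where it was at the start of the episode above 0.03 m).
It also fails if it takes over 144 s, if anything falls off the work surface, if the arm or the gripper's body presses on something with over 40 N, if the wrist force passes 120 N, or if a joint passes its speed limit or range.

## Working session

There is one attempt and no reset: what is moved stays moved. The work goes in short steps, Python scripts to look and compute and a tool call to move; the robot and the scene stay as the last step left them, time stands still between calls to the robot, and variables do not carry over. Pictures are saved under pics/ and viewed, at most 14 in all, crops included, and the job is handed in when it is done.

```bash
mkdir -p pics; ls; python3 - <<'E'
from station import sense, eyes
import cv2, numpy as np
s=sense(); print(s['t'],s['tcp_pos'],s['tool_rot'],s['finger_gap'])
for n in ['scene','top']:
    d=eyes.snapshot(n); cv2.imwrite(f'pics/{n}.png',d['pixels'][:,:,::-1]); np.savez(f'{n}.npz',**d)
    print(n,d['fov_y'],d['cx'],d['cy'],d['R'].round(3).tolist(),d['t'])
E
```

```text
pics
0.0 [ 0.15749266 -0.60413572  0.25232965] [ 9.91897273e-01  1.27037840e-01  5.40164281e-05 -1.08851503e-03] 0.9980924433153938
scene 47.37175776312673 316.51401539563403 203.91515370944347 [[-0.507, -0.862, 0.016], [-0.499, 0.279, -0.82], [0.702, -0.424, -0.572]] [0.30511435 0.32621618 0.90534357]
top 47.4468263154274 314.0671948136405 200.48418904589963 [[0.016, -1.0, 0.002], [-0.996, -0.016, -0.088], [0.088, -0.001, -0.996]] [0.04630097 0.56698763 1.27447322]
```

View pics/top.png

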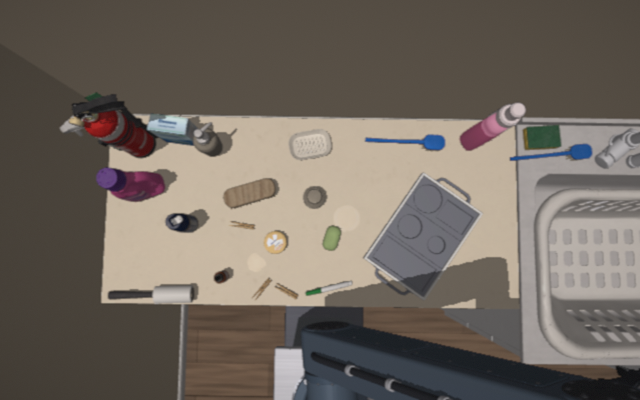

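View pics/scene.png

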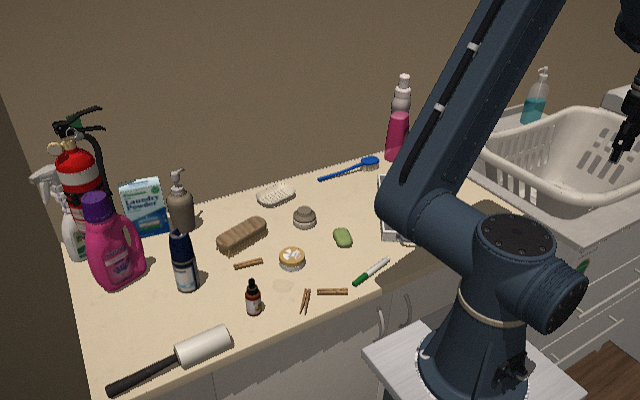

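The top view shows the brush at (249,193), soap (332,237), tin (275,242), can (181,222), dropper (221,276), timer (314,196), dish brush (405,142), and the tray turned at about (422,235). Next I'll make a height map and zoom in on the tray.

```bash
cat > h.py <<'E'
import numpy as np, cv2
def cloud(d):
    f=200/np.tan(np.radians(float(d['fov_y']))/2); z=d['range_z']
    v,u=np.mgrid[0:400,0:640]
    c=np.stack([(u-d['cx'])/f*z,(v-d['cy'])/f*z,z],-1)
    return (c-d['t'])@d['R']      # R^T (c-t)
def ray(d,u,v,h):
    f=200/np.tan(np.radians(float(d['fov_y']))/2)
    o=-d['R'].T@d['t']; r=d['R'].T@np.array([(u-d['cx'])/f,(v-d['cy'])/f,1])
    return o+r*(h-o[2])/r[2]
E
python3 - <<'E'
from h import *
d=dict(np.load('top.npz')); P=cloud(d); Z=P[...,2]
print('table z', np.median(Z[220:280,320:321]), np.median(Z[215:225,250:270]))
m=((Z>0.008)&(Z<0.3)&(d['range_z']>0)).astype(np.uint8)
m[:, :100]=0; m[300:]=0
n,l,st,c=cv2.connectedComponentsWithStats(m)
for i in range(1,n):
    if st[i,4]<40: continue
    q=P[l==i]; top=q[:,2].max(); 
    r=cv2.minAreaRect(q[q[:,2]>0.008][:,:2].astype(np.float32)*1000)
    print(st[i,:2]+st[i,2:4]//2, st[i,4],'mean',q.mean(0).round(4),'max',top.round(3),'rect',np.round(r[0],1),np.round(r[1],1),round(r[2],1))
crop=lambda a,x0,x1,y0,y1,k:cv2.resize(a[y0:y1,x0:x1],None,fx=k,fy=k,interpolation=cv2.INTER_CUBIC)
g=d['pixels'][:,:,::-1]
g=cv2.convertScaleAbs(g,alpha=1.7,beta=20)
cv2.imwrite('pics/tray.png',crop(g,355,490,165,305,4))
cv2.imwrite('pics/objs.png',crop(g,150,350,170,300,4))
E
```

```text
table z 0.000512150423389218 0.0008970735025360677
[370 177] 28490 mean [ 0.7768 -0.0499  0.1504] max 0.3 rect [745.7 -76.9] [ 455.3 1615.4] 12.8
[310 144] 359 mean [0.7368 0.0707 0.0164] max 0.028 rect [730.4  70. ] [ 82.6 121.6] 11.4
[406 142] 545 mean [ 0.7415 -0.2401  0.0273] max 0.041 rect [ 749.4 -207.1] [225.8  45.9] 83.4
[632 162] 152 mean [ 0.6488 -0.6892  0.265 ] max 0.3 rect [ 666.  -776.6] [ 46.8 218.4] 16.1
[423 236] 8081 mean [ 0.471  -0.2562  0.0247] max 0.045 rect [ 472.2 -255.8] [205.9 347.3] 55.6
[250 193] 1016 mean [0.5839 0.2373 0.0427] max 0.053 rect [585.  238.3] [ 56.  149.2] 17.1
[314 197] 404 mean [0.5748 0.0546 0.0401] max 0.056 rect [575.9  54.1] [62.3 62.4] 46.9
[585 244] 2856 mean [ 0.5056 -0.6231  0.0987] max 0.119 rect [ 507.7 -651.1] [203. 429.] 41.7
[182 223] 531 mean [0.4945 0.4025 0.1155] max 0.168 rect [495.8 409. ] [50.2 46. ] 11.0
[243 226] 76 mean [0.492  0.2566 0.0121] max 0.018 rect [492.6 257.9] [64.6 14.5] 83.7
[332 238] 353 mean [0.4607 0.0032 0.02  ] max 0.027 rect [461.    2.9] [43.5 71.2] 72.2
[275 242] 418 mean [0.4464 0.1627 0.03  ] max 0.037 rect [446.5 163.7] [62.8 62.4] 90.0
[222 277] 159 mean [0.3503 0.3052 0.0632] max 0.104 rect [348.4 309.5] [32.1 32.9] 60.2
[261 289] 87 mean [0.3167 0.198  0.0121] max 0.018 rect [312.3 200.9] [13.1 75.6] 51.0
[329 288] 243 mean [0.3194 0.0094 0.0149] max 0.023 rect [318.9  10. ] [ 15.  134.1] 14.1
[151 292] 910 mean [0.3    0.4856 0.0372] max 0.056 rect [301.1 508.7] [ 39.2 241.9] 1.2
[287 292] 91 mean [0.3067 0.1261 0.012 ] max 0.018 rect [308.2 128.7] [69.3 13.6] 61.9
```

View pics/tray.png

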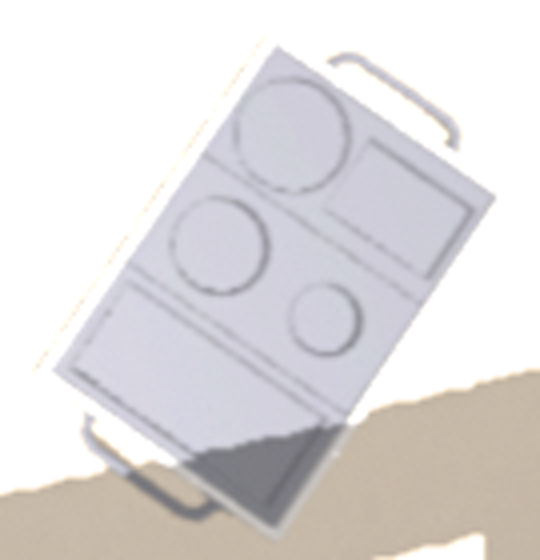

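View pics/objs.png

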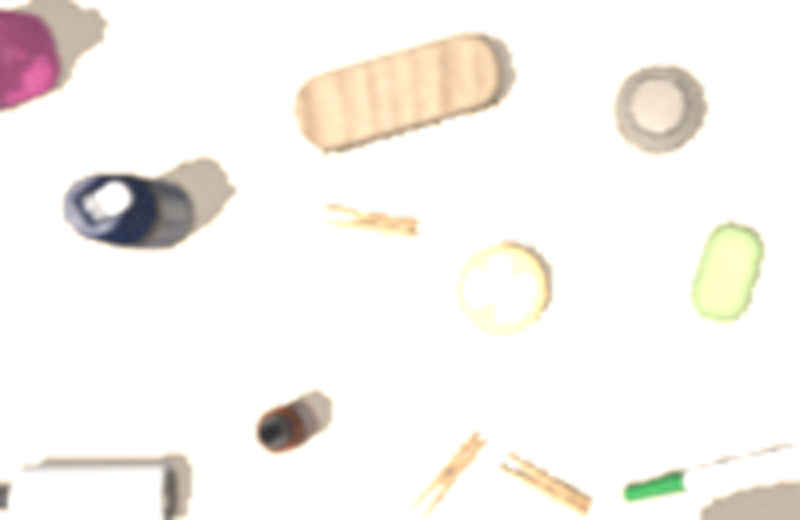

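The tray order from back to front is tin/soap, bottles, brush. Circle centres in crop px are tin (291,135), can (219,245) and dropper (325,319). I'll cast those rays and take a wrist picture to check the finger geometry.

```bash
cat >> h.py <<'E'
def go(x,y,z,phi=None):
    """shift in tool axes to TCP (x,y,z) with closing line along world angle phi (deg)"""
    from station import sense
    s=sense(); from scipy.spatial.transform import Rotation as Ro
    M=Ro.from_quat(s['tool_rot']).as_matrix(); t=M.T@(np.array([x,y,z])-s['tcp_pos'])
    th=0
    if phi is not None:
        q1=np.arctan2(y,x); cur=np.arctan2(M[1,1],M[0,1])
        th=cur-np.radians(phi)
        qc=s['q'][5]+(q1-s['q'][0])   # q6 at the goal without turn
        th=min([th+k*np.pi for k in range(-4,5)],key=lambda a:abs(qc+a))
    print('t',round(s['t'],2),'tcp',s['tcp_pos'].round(4),'q6',round(s['q'][5],2),'shift',t.round(4),'turn',round(th,3),'gap',round(s['finger_gap'],3),'F',np.round(s['force'],1))
E
python3 - <<'E'
from h import *
from station import eyes
d=dict(np.load('top.npz'))
p=lambda x,y,h:ray(d,x/4+355-.375,y/4+165-.375,h)[:2]*1000
C=np.array([p(*c,.036) for c in [(278,48),(494,198),(278,535),(55,370)]])
print('corners',C.round(1),'mean',C.mean(0).round(1))
for a,b in [(0,1),(1,2),(2,3),(3,0)]:
    v=C[b]-C[a]; print(np.linalg.norm(v).round(1),np.degrees(np.arctan2(v[1],v[0])).round(2))
t,c,dr=p(291,135,.028),p(219,245,.028),p(325,319,.028)
print('tin',t,'can',c,'drop',dr,np.linalg.norm(c-dr),np.degrees(np.arctan2(*(c-dr)[::-1])),'tc',np.linalg.norm(t-c),np.degrees(np.arctan2(*(t-c)[::-1])))
w=eyes.snapshot('wrist'); f=200/np.tan(np.radians(w['fov_y'])/2); z=w['range_z']
v,u=np.mgrid[0:400,0:640]; H=w['hand_eye']
T=np.stack([(u-w['cx'])/f*z,(v-w['cy'])/f*z,z],-1)@H[:3,:3].T+H[:3,3]
m=(z>0)&(abs(T[...,0])<.02)&(T[...,2]<.06)
print(H.round(3).tolist(), m.sum())
for s in (1,-1):
    q=T[m&(T[...,1]*s>0)]
    if len(q): print(s,'tip z pct',np.percentile(q[:,2],[50,90,98,100]).round(4),'y',np.percentile(q[:,1],[1,50,99]).round(4))
cv2.imwrite('pics/w0.png',w['pixels'][:,:,::-1])
E
```

```text
corners [[ 638.3 -256.9]
 [ 533.8 -409. ]
 [ 296.9 -255. ]
 [ 408.4  -99.4]] mean [ 469.4 -255.1]
184.5 -124.49
282.6 146.97
191.4 54.38
278.7 -34.42
tin [ 577.06031599 -267.79801549] can [ 497.90505162 -216.2196056 ] drop [ 446.83264899 -290.99581058] 90.55313987093656 55.66679088460622 tc 94.47691910978583 -33.08869222864675
[[0.0, -0.962, -0.274, 0.07], [1.0, 0.0, 0.0, -0.001], [-0.0, -0.274, 0.962, -0.119], [0.0, 0.0, 0.0, 1.0]] 49071
1 tip z pct [-0.0565 -0.0328 -0.0017  0.011 ] y [0.0009 0.0449 0.0711]
-1 tip z pct [-0.0567 -0.0332 -0.0019  0.0114] y [-0.0725 -0.0456 -0.0008]
```

View pics/w0.png

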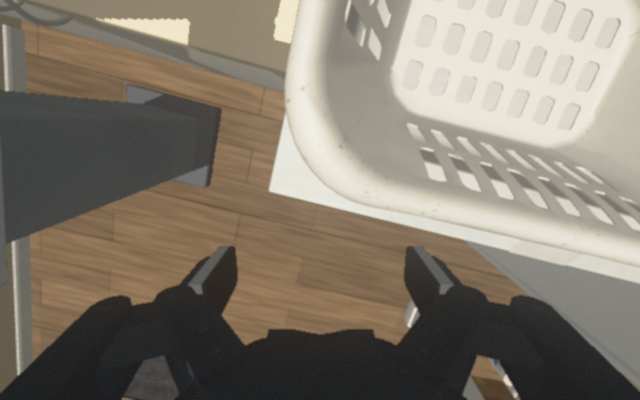

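The wrist view shows the open fingers at (215,265) and (425,265). Their tips are about 10 mm ahead of the TCP when open, so 22 mm is the shut value. The tray axis is at 55.7° with its centre at (472, -253.6) mm. The can goes first.

```bash
python3 - <<'E'
from h import *
go(.5,-.1,.25,-34.3); go(.496,.409,.25,-34.3)
E
```

```text
t 0.15 tcp [ 0.1575 -0.6043  0.2525] q6 -0.18 shift [ 0.4585 -0.4017  0.0034] turn -0.717 gap 1.004 F [-0.2  0.   0.5]
t 0.15 tcp [ 0.1575 -0.6043  0.2525] q6 -0.18 shift [ 0.5829 -0.8953  0.0042] turn -0.717 gap 1.004 F [-0.2  0.   0.5]
```

Units first: turns go in shares of 120 degrees. So -0.717 rad / 2.0944 = -0.3423.

>>> {"api": "jog_arm", "payload": {"motion": {"plan": [[0.458,-0.402,0,-0.3423,1],[0.458,-0.402,0,-0.3423,1],[0.458,-0.402,0,-0.3423,1],[0.458,-0.402,0,-0.3423,1],[0.458,-0.402,0,-0.3423,1],[0.458,-0.402,0,-0.3423,1],[0.458,-0.402,0,-0.3423,1],[0.458,-0.402,0,-0.3423,1],[0.458,-0.402,0,-0.3423,1],[0.458,-0.402,0,-0.3423,1],[0.458,-0.402,0,-0.3423,1],[0.458,-0.402,0,-0.3423,1],[0.583,-0.895,0,-0.3423,1],[0.583,-0.895,0,-0.3423,1],[0.583,-0.895,0,-0.3423,1],[0.583,-0.895,0,-0.3423,1],[0.583,-0.895,0,-0.3423,1],[0.583,-0.895,0,-0.3423,1],[0.583,-0.895,0,-0.3423,1],[0.583,-0.895,0,-0.3423,1]]}, "force": 30}}

```text
t: 2.15
tcp_pos: [0.4952, 0.294, 0.2532]
tool_rot: [0.884, 0.467, -0.0, 0.0]
force: [0.7, 0.3, 0.3]
finger_gap: 1.0
gripper_force: 0.0
```

```bash
python3 - <<'E'
from h import *
go(.496,.409,.25,-34.3)
E
```

```text
t 2.15 tcp [0.4952 0.294  0.2532] q6 0.94 shift [ 0.0955 -0.0642  0.0031] turn -0.0 gap 1.0 F [0.7 0.3 0.3]
```

>>> {"api": "jog_arm", "payload": {"motion": {"plan": [[0.0955,-0.064,0,0,1],[0.0955,-0.064,0,0,1],[0.0955,-0.064,0,0,1],[0.0955,-0.064,0,0,1],[0.0955,-0.064,0,0,1]]}}}

```text
t: 2.65
tcp_pos: [0.4963, 0.4057, 0.2527]
tool_rot: [0.884, 0.467, -0.001, 0.0]
force: [-0.1, 0.1, -0.1]
finger_gap: 1.003
gripper_force: 0.0
```

```bash
cat >> h.py <<'E'
def wcloud():
    from station import sense,eyes; from scipy.spatial.transform import Rotation as Ro
    s=sense(); w=eyes.snapshot('wrist'); f=200/np.tan(np.radians(w['fov_y'])/2); z=w['range_z']
    v,u=np.mgrid[0:400,0:640]; H=w['hand_eye']
    T=np.stack([(u-w['cx'])/f*z,(v-w['cy'])/f*z,z],-1)@H[:3,:3].T+H[:3,3]
    W=T@Ro.from_quat(s['tool_rot']).as_matrix().T+s['tcp_pos']; W[z<=0]=np.nan
    return w['pixels'],W
def near(W,x,y,r,z0,z1):
    q=W[(np.hypot(W[...,0]-x,W[...,1]-y)<r)&(W[...,2]>z0)&(W[...,2]<z1)]
    R=cv2.minAreaRect(q[:,:2].astype(np.float32)*1000)
    print(len(q),'rect',np.round(R[0],1),np.round(R[1],1),round(R[2],1),'z',np.percentile(q[:,2],[5,50,95]).round(3)); return q
E
python3 - <<'E'
from h import *
px,W=wcloud(); cv2.imwrite('pics/w1.png',px[:,:,::-1])
near(W,.496,.409,.07,.03,.13); near(W,.496,.409,.05,.13,.18); near(W,.348,.309,.05,.02,.12)
go(.496,.409,.118,-34.3)
E
```

```text
727 rect [505.6 420. ] [32.7 48.6] 24.7 z [0.042 0.095 0.128]
2318 rect [498.7 415.6] [42.8 44.4] 33.6 z [0.136 0.154 0.16 ]
996 rect [353.5 314.4] [25.4 33.5] 39.8 z [0.026 0.059 0.096]
t 2.7 tcp [0.4965 0.4051 0.2529] q6 1.11 shift [ 0.0032 -0.0026  0.1349] turn -0.001 gap 1.0 F [ 1.3 -0.   0.5]
```

View pics/w1.png

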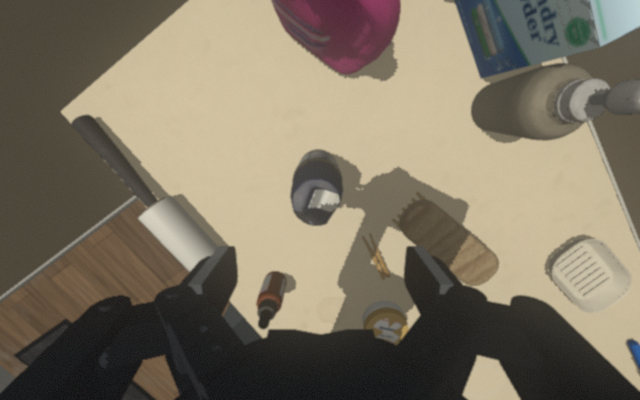

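The wrist view shows the can's cap at (318,195). I'll cross-check the cap centre in the top view.

```bash
python3 - <<'E'
from h import *
d=dict(np.load('top.npz')); P=cloud(d)
near(P,.496,.409,.06,.13,.19); near(P,.496,.409,.06,.008,.12); near(P,.348,.309,.05,.008,.06);near(P,.348,.309,.05,.07,.12)
go(.497,.413,.118,-34.3)
E
```

```text
277 rect [495. 411.] [41.6 43.4] 45.6 z [0.135 0.153 0.165]
231 rect [505.5 412. ] [84.8 85.4] 48.0 z [0.012 0.072 0.113]
62 rect [348.  309.3] [31.3 33.4] 53.4 z [0.016 0.048 0.059]
58 rect [348.7 309.8] [19.1 20.7] 2.8 z [0.073 0.081 0.101]
t 2.7 tcp [0.4965 0.4051 0.2529] q6 1.11 shift [ 0.0071 -0.004   0.1349] turn -0.001 gap 1.0 F [ 1.3 -0.   0.5]
```

>>> {"api": "jog_arm", "payload": {"motion": {"plan": [[0.007,-0.004,0.03,0,1],[0.007,-0.004,0.06,0,1],[0.007,-0.004,0.1,0,1],[0.007,-0.004,0.135,0,1],[0.007,-0.004,0.135,0,1],[0.007,-0.004,0.135,0,0.4],[0.007,-0.004,0.135,0,0.4],[0.007,-0.004,0.135,0,0.4],[0.007,-0.004,0.135,0,0.4],[0.007,-0.004,0.135,0,0.4],[0.007,-0.004,0.135,0,0.4],[0.007,-0.004,0.135,0,0.4]]}, "force": 40}}

```text
t: 3.9
tcp_pos: [0.4988, 0.4156, 0.1213]
tool_rot: [0.884, 0.467, 0.003, 0.0]
force: [0.1, -2.0, 6.3]
finger_gap: 0.524
gripper_force: 41.4
```

```bash
python3 - <<'E'
from h import *
go(.497,.413,.118,-34.3)
E
```

```text
t 3.9 tcp [0.4988 0.4156 0.1213] q6 1.12 shift [-0.0032 -0.0001  0.0033] turn -0.0 gap 0.524 F [ 0.1 -2.   6.3]
```

>>> {"api": "jog_arm", "payload": {"motion": {"plan": [[0,0,-0.02,0,0.4],[0,0,-0.05,0,0.4],[0,0,-0.08,0,0.4],[0,0,-0.09,0,0.4],[0,0,-0.09,0,0.4]]}}}

```text
t: 4.4
tcp_pos: [0.4982, 0.4155, 0.2106]
tool_rot: [0.884, 0.467, 0.002, -0.0]
force: [0.6, 1.2, -0.6]
finger_gap: 0.533
gripper_force: 41.8
```

```bash
python3 - <<'E'
from h import *
go(.4974,-.2164,.211,-34.3)
E
```

```text
t 4.4 tcp [0.4982 0.4155 0.2106] q6 1.12 shift [-0.5224  0.3555 -0.0019] turn -0.0 gap 0.533 F [ 0.6  1.2 -0.6]
```

>>> {"api": "jog_arm", "payload": {"motion": {"plan": [[-0.026,0.018,0,0,0.4],[-0.054,0.036,0,0,0.4],[-0.084,0.057,0,0,0.4],[-0.115,0.078,0,0,0.4],[-0.146,0.099,0,0,0.4],[-0.177,0.12,0,0,0.4],[-0.208,0.141,0,0,0.4],[-0.239,0.162,0,0,0.4],[-0.27,0.184,0,0,0.4],[-0.301,0.205,0,0,0.4],[-0.332,0.226,0,0,0.4],[-0.363,0.247,0,0,0.4],[-0.394,0.268,0,0,0.4],[-0.425,0.289,0,0,0.4],[-0.456,0.31,0,0,0.4],[-0.485,0.33,0,0,0.4],[-0.505,0.344,0,0,0.4],[-0.522,0.355,0,0,0.4],[-0.522,0.355,0,0,0.4],[-0.522,0.355,0,0,0.4]]}}}

```text
t: 6.4
tcp_pos: [0.4951, -0.2158, 0.2069]
tool_rot: [0.885, 0.466, -0.001, -0.002]
force: [-0.4, -0.3, -1.6]
finger_gap: 0.529
gripper_force: 41.8
```

```bash
python3 - <<'E'
from h import *
from station import eyes
go(.4974,-.2164,.211,-34.3)
for n in ['top','scene']:
    d=eyes.snapshot(n); cv2.imwrite(f'pics/{n}2.png',d['pixels'][:,:,::-1])
    P=cloud(d)
    print(n); near(P,.4974,-.2164,.06,.06,.13)
go(.4974,-.2164,.211,-34.3)
E
```

```text
t 6.4 tcp [ 0.4951 -0.2158  0.2069] q6 -0.02 shift [ 0.0008  0.0022 -0.0041] turn -0.002 gap 0.529 F [-0.4 -0.3 -1.6]
top
54 rect [ 491.8 -199.3] [47.4 16.5] 1.0 z [0.092 0.11  0.128]
scene
38 rect [ 469.6 -225.3] [ 5.  18.2] 26.5 z [0.09  0.109 0.127]
t 6.5 tcp [ 0.4954 -0.2149  0.2074] q6 -0.02 shift [-0.0001  0.0025 -0.0036] turn 0.0 gap 0.529 F [ 0.2  0.5 -2. ]
```

View pics/top2.png

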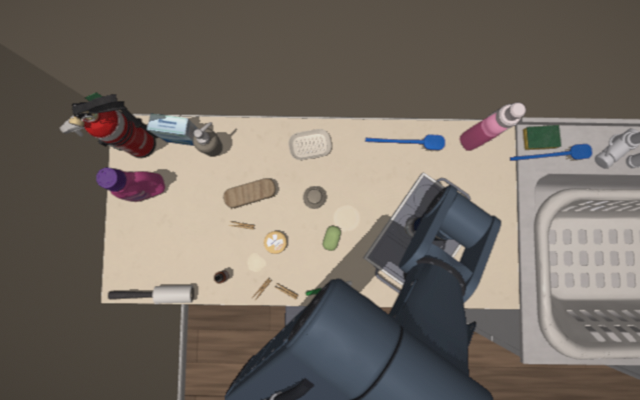

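The arm hides the tray from the top view. The can's visible edges put its centre near (492, -216) mm, so I'll correct a few mm and lower.

>>> {"api": "jog_arm", "payload": {"motion": {"plan": [[0.001,0.004,0,0,0.4],[0.001,0.004,0.02,0,0.4],[0.001,0.004,0.04,0,0.4],[0.001,0.004,0.052,0,0.4],[0.001,0.004,0.06,0,0.4],[0.001,0.004,0.066,0,0.4],[0.001,0.004,0.07,0,0.4],[0.001,0.004,0.07,0,0.4]]}}}

```text
t: 7.3
tcp_pos: [0.5001, -0.2178, 0.1381]
tool_rot: [0.884, 0.467, -0.0, -0.0]
force: [-0.4, -0.1, -0.9]
finger_gap: 0.527
gripper_force: 41.7
```

```bash
python3 - <<'E'
from h import *
go(.4974,-.2164,.136,-34.3)
E
```

```text
t 7.3 tcp [ 0.5001 -0.2178  0.1381] q6 -0.02 shift [-0.0004 -0.003   0.0021] turn -0.0 gap 0.527 F [-0.4 -0.1 -0.9]
```

>>> {"api": "jog_arm", "payload": {"motion": {"plan": [[0,-0.002,0.003,0,0.4],[0,-0.002,0.005,0,0.4],[0,-0.002,0.005,0,0.4],[0,-0.002,0.005,0,0.4]]}}}

```text
t: 7.7
tcp_pos: [0.4984, -0.2168, 0.1344]
tool_rot: [0.884, 0.467, 0.0, 0.0]
force: [-1.7, 0.7, 5.5]
finger_gap: 0.53
gripper_force: 42.4
```

Contact at 5.5 N, so the can is on the floor of its recess. I'll release and rise.

>>> {"api": "jog_arm", "payload": {"motion": {"plan": [[0,0,0,0,0.7],[0,0,0,0,0.8],[0,0,0,0,0.85],[0,0,0,0,0.85],[0,0,-0.02,0,0.85],[0,0,-0.06,0,0.85],[0,0,-0.1,0,0.85],[0,0,-0.14,0,1],[0,0,-0.14,0,1]]}}}

```text
t: 8.6
tcp_pos: [0.5014, -0.2186, 0.279]
tool_rot: [0.884, 0.467, 0.003, 0.006]
force: [1.0, -0.0, 0.9]
finger_gap: 1.002
gripper_force: 0.0
```

```bash
python3 - <<'E'
from h import *
go(.42,.05,.23,-34.3); go(.351,.312,.23,-34.3); go(.351,.312,.057,-34.3)
E
```

```text
t 8.6 tcp [ 0.5014 -0.2186  0.279 ] q6 -0.02 shift [ 0.176  -0.2193  0.0462] turn -0.0 gap 1.002 F [ 1.  -0.   0.9]
t 8.6 tcp [ 0.5014 -0.2186  0.279 ] q6 -0.02 shift [ 0.3535 -0.4239  0.0435] turn -0.0 gap 1.002 F [ 1.  -0.   0.9]
t 8.6 tcp [ 0.5014 -0.2186  0.279 ] q6 -0.02 shift [ 0.3535 -0.4262  0.2165] turn -0.0 gap 1.002 F [ 1.  -0.   0.9]
```

>>> {"api": "jog_arm", "payload": {"motion": {"plan": [[0.354,-0.424,0.03,0,1],[0.354,-0.424,0.03,0,1],[0.354,-0.424,0.03,0,1],[0.354,-0.424,0.03,0,1],[0.354,-0.424,0.03,0,1],[0.354,-0.424,0.03,0,1],[0.354,-0.424,0.03,0,1],[0.354,-0.424,0.03,0,1],[0.354,-0.424,0.03,0,1],[0.354,-0.424,0.03,0,1],[0.354,-0.424,0.03,0,1],[0.354,-0.424,0.03,0,1],[0.354,-0.424,0.03,0,1],[0.354,-0.424,0.03,0,1],[0.354,-0.424,0.03,0,1],[0.354,-0.424,0.03,0,1]]}}}

```text
t: 10.2
tcp_pos: [0.3485, 0.3134, 0.2433]
tool_rot: [0.885, 0.466, -0.0, 0.0]
force: [-0.6, -0.1, 0.0]
finger_gap: 1.002
gripper_force: 0.0
```

```bash
python3 - <<'E'
from h import *
from station import eyes
d=eyes.snapshot('top'); cv2.imwrite('pics/top3.png',cv2.resize(d['pixels'][160:310,350:500,::-1],None,fx=4,fy=4)); P=cloud(d)
print('can'); near(P,.4974,-.2164,.06,.14,.19); 
px,W=wcloud(); near(W,.351,.312,.05,.02,.06);near(W,.351,.312,.05,.065,.12)
go(.351,.312,.057,-34.3)
E
```

```text
can
266 rect [ 495.3 -216.6] [43.7 44.9] 62.4 z [0.146 0.166 0.178]
370 rect [350.4 312.6] [31.  32.3] 55.8 z [0.026 0.057 0.06 ]
393 rect [350.2 312.7] [21.1 22.4] 54.2 z [0.069 0.076 0.098]
t 10.3 tcp [0.3484 0.3137 0.2434] q6 1.1 shift [0.     0.0031 0.1864] turn -0.003 gap 0.997 F [-0.5 -0.3 -0.7]
```

View pics/top3.png

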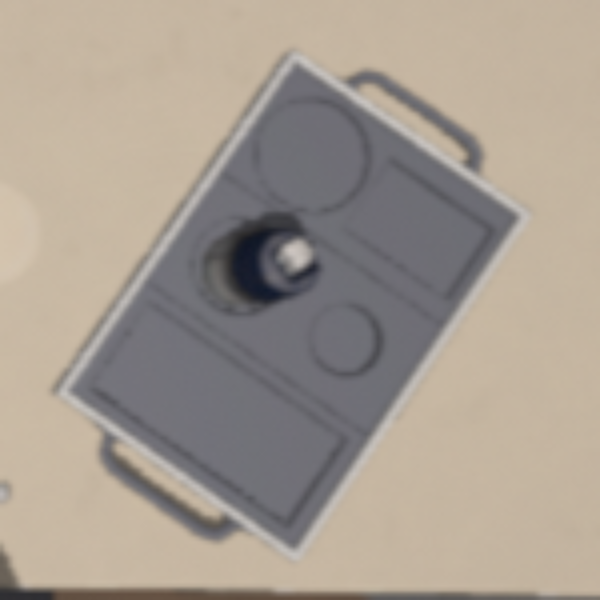

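The can, cap at about (290,258) in the crop, stands upright in its recess, measured at (495, -217) mm. Next is the dropper.

>>> {"api": "jog_arm", "payload": {"motion": {"plan": [[0,0.002,0.045,0,1],[0,0.002,0.09,0,1],[0,0.002,0.13,0,1],[0,0.002,0.165,0,1],[0,0.002,0.186,0,1],[0,0.002,0.186,0,1],[0,0.002,0.186,0,0.2],[0,0.002,0.186,0,0.2],[0,0.002,0.186,0,0.2],[0,0.002,0.186,0,0.2],[0,0.002,0.186,0,0.2],[0,0.002,0.186,0,0.2],[0,0.002,0.186,0,0.2],[0,0.002,0.186,0,0.2]]}, "force": 30}}

```text
t: 11.7
tcp_pos: [0.3504, 0.314, 0.0586]
tool_rot: [0.884, 0.467, 0.002, 0.0]
force: [0.3, -1.4, 7.3]
finger_gap: 0.363
gripper_force: 29.2
```

```bash
python3 - <<'E'
from h import *
go(.351,.312,.057,-34.3)
E
```

```text
t 11.7 tcp [0.3504 0.314  0.0586] q6 1.09 shift [-0.0013  0.0016  0.0016] turn -0.0 gap 0.363 F [ 0.3 -1.4  7.3]
```

>>> {"api": "jog_arm", "payload": {"motion": {"plan": [[0,0,-0.025,0,0.2],[0,0,-0.06,0,0.2],[0,0,-0.1,0,0.2],[0,0,-0.14,0,0.2],[0,0,-0.15,0,0.2],[0,0,-0.15,0,0.2]]}}}

```text
t: 12.3
tcp_pos: [0.3502, 0.3141, 0.2091]
tool_rot: [0.884, 0.467, 0.002, -0.0]
force: [0.5, -0.0, -0.7]
finger_gap: 0.367
gripper_force: 30.2
```

```bash
python3 - <<'E'
from h import *
go(.4466,-.2908,.21,55.7)
E
```

```text
t 12.3 tcp [0.3502 0.3141 0.2091] q6 1.09 shift [-0.4453  0.4206 -0.0019] turn -1.571 gap 0.367 F [ 0.5 -0.  -0.7]
```

In the tool's units: -1.571 rad / 2.0944 = -0.7501.

>>> {"api": "jog_arm", "payload": {"motion": {"plan": [[-0.02,0.02,0,-0.0382,0.2],[-0.045,0.043,0,-0.0859,0.2],[-0.073,0.069,0,-0.1385,0.2],[-0.101,0.095,0,-0.191,0.2],[-0.129,0.121,0,-0.2435,0.2],[-0.157,0.147,0,-0.296,0.2],[-0.185,0.174,0,-0.3485,0.2],[-0.213,0.2,0,-0.4011,0.2],[-0.241,0.227,0,-0.4536,0.2],[-0.269,0.253,0,-0.5061,0.2],[-0.297,0.279,0,-0.5586,0.2],[-0.325,0.306,0,-0.6112,0.2],[-0.353,0.332,0,-0.6589,0.2],[-0.381,0.359,0,-0.7066,0.2],[-0.409,0.386,0,-0.7501,0.2],[-0.43,0.405,0,-0.7501,0.2],[-0.445,0.42,0,-0.7501,0.2],[-0.445,0.42,0,-0.7501,0.2],[-0.445,0.42,0,-0.7501,0.2],[-0.445,0.42,0,-0.7501,0.2]]}}}

```text
t: 14.3
tcp_pos: [0.4444, -0.2888, 0.206]
tool_rot: [0.295, 0.956, 0.001, -0.002]
force: [-0.3, 0.4, -0.9]
finger_gap: 0.367
gripper_force: 30.2
```

```bash
python3 - <<'E'
from h import *
go(.4466,-.2908,.074,55.7)
px,W=wcloud(); near(W,.4466,-.2908,.06,.13,.2)
near(W,.4974,-.2164,.06,.14,.19)
E
```

```text
t 14.3 tcp [ 0.4444 -0.2888  0.206 ] q6 -1.76 shift [-0.0034 -0.0006  0.132 ] turn 0.0 gap 0.367 F [-0.3  0.4 -0.9]
2226 rect [ 438.4 -283.6] [58.  13.5] 51.0 z [0.154 0.187 0.199]
4787 rect [ 494.4 -219.6] [42.2 45.4] 52.3 z [0.145 0.165 0.173]
```

>>> {"api": "jog_arm", "payload": {"motion": {"plan": [[-0.002,0,0.03,0,0.2],[-0.002,0,0.06,0,0.2],[-0.002,0,0.085,0,0.2],[-0.002,0,0.105,0,0.2],[-0.002,0,0.118,0,0.2],[-0.002,0,0.126,0,0.2],[-0.002,0,0.13,0,0.2],[-0.002,0,0.13,0,0.2]]}}}

```text
t: 15.15
tcp_pos: [0.4473, -0.2918, 0.0774]
tool_rot: [0.295, 0.956, -0.0, 0.0]
force: [0.6, -0.1, -0.6]
finger_gap: 0.368
gripper_force: 30.2
```

```bash
python3 - <<'E'
from h import *
go(.4466,-.2908,.0716,55.7)
E
```

```text
t 15.15 tcp [ 0.4473 -0.2918  0.0774] q6 -1.76 shift [0.0011 0.0004 0.0058] turn 0.0 gap 0.368 F [ 0.6 -0.1 -0.6]
```

>>> {"api": "jog_arm", "payload": {"motion": {"plan": [[0.001,0,0.003,0,0.2],[0.001,0,0.006,0,0.2],[0.001,0,0.007,0,0.2],[0.001,0,0.007,0,0.2],[0.001,0,0.007,0,0.2]]}}}

```text
t: 15.65
tcp_pos: [0.4468, -0.2917, 0.0716]
tool_rot: [0.295, 0.956, -0.0, 0.001]
force: [-0.9, 0.8, 6.5]
finger_gap: 0.362
gripper_force: 30.7
```

>>> {"api": "jog_arm", "payload": {"motion": {"plan": [[0,0,0,0,0.5],[0,0,0,0,0.6],[0,0,0,0,0.65],[0,0,0,0,0.65],[0,0,-0.02,0,0.65],[0,0,-0.06,0,0.65],[0,0,-0.1,0,1],[0,0,-0.14,0,1],[0,0,-0.17,0,1],[0,0,-0.17,0,1]]}}}

```text
t: 16.65
tcp_pos: [0.4483, -0.2931, 0.2447]
tool_rot: [0.295, 0.956, -0.002, 0.004]
force: [-0.7, 0.4, -0.2]
finger_gap: 0.999
gripper_force: 0.0
```

```bash
python3 - <<'E'
from h import *
go(.4475,.165,.2,10.7)
E
```

```text
t 16.65 tcp [ 0.4483 -0.2931  0.2447] q6 -1.76 shift [0.2592 0.3781 0.0415] turn 0.785 gap 0.999 F [-0.7  0.4 -0.2]
```

In the tool's units: 0.785 rad / 2.0944 = 0.3748.

>>> {"api": "jog_arm", "payload": {"motion": {"plan": [[0.259,0.378,0,0.3748,1],[0.259,0.378,0,0.3748,1],[0.259,0.378,0,0.3748,1],[0.259,0.378,0,0.3748,1],[0.259,0.378,0,0.3748,1],[0.259,0.378,0,0.3748,1],[0.259,0.378,0,0.3748,1],[0.259,0.378,0.04,0.3748,1],[0.259,0.378,0.04,0.3748,1],[0.259,0.378,0.04,0.3748,1],[0.259,0.378,0.04,0.3748,1],[0.259,0.378,0.04,0.3748,1],[0.259,0.378,0.04,0.3748,1],[0.259,0.378,0.04,0.3748,1]]}}}

```text
t: 18.05
tcp_pos: [0.4457, 0.1658, 0.2004]
tool_rot: [0.639, 0.769, 0.0, 0.0]
force: [0.2, -0.1, -0.2]
finger_gap: 1.001
gripper_force: 0.0
```

```bash
python3 - <<'E'
from h import *
from station import eyes
d=eyes.snapshot('top'); P=cloud(d)
print('dropper'); near(P,.4466,-.2908,.05,.085,.13);near(P,.4466,-.2908,.04,.04,.08)
px,W=wcloud(); near(W,.447,.165,.05,.012,.04); near(W,.461,.003,.06,.01,.03); near(W,.585,.238,.09,.02,.055)
go(.4475,.165,.028,10.7)
E
```

```text
dropper
62 rect [ 448.3 -291.4] [21.5 21.3] 1.0 z [0.086 0.091 0.114]
86 rect [ 449.2 -289.8] [31.2 29.6] 6.3 z [0.044 0.071 0.077]
2814 rect [448.1 164.7] [62.6 64.1] 11.2 z [0.026 0.028 0.029]
1574 rect [462.8   4.6] [44.8 70.2] 75.4 z [0.012 0.018 0.02 ]
8974 rect [586.3 240.1] [ 57.  148.8] 17.3 z [0.032 0.041 0.042]
t 18.15 tcp [0.4458 0.1659 0.2006] q6 -0.06 shift [-0.0011  0.0014  0.1726] turn -0.002 gap 1.002 F [0.1 0.5 0.3]
```

The dropper stands in its recess, measured at (448, -291) mm. The wrist and top views agree on the tin, so I'll grip it.

>>> {"api": "jog_arm", "payload": {"motion": {"plan": [[0,0.002,0.05,0,1],[0,0.002,0.1,0,1],[0,0.002,0.14,0,1],[0,0.002,0.163,0,1],[0,0.002,0.172,0,1],[0,0.002,0.172,0,1],[0,0.002,0.172,0,0.5],[0,0.002,0.172,0,0.5],[0,0.002,0.172,0,0.5],[0,0.002,0.172,0,0.5],[0,0.002,0.172,0,0.5],[0,0.002,0.172,0,0.5]]}, "force": 30}}

```text
t: 19.35
tcp_pos: [0.4484, 0.1673, 0.0299]
tool_rot: [0.638, 0.77, 0.001, 0.001]
force: [-0.3, -0.8, 8.0]
finger_gap: 0.743
gripper_force: 33.6
```

```bash
python3 - <<'E'
from h import *
go(.5772,-.2679,.12,10.7)
E
```

```text
t 19.35 tcp [0.4484 0.1673 0.0299] q6 -0.06 shift [-0.4516  0.0459 -0.0898] turn 0.0 gap 0.743 F [-0.3 -0.8  8. ]
```

>>> {"api": "jog_arm", "payload": {"motion": {"plan": [[0,0,-0.03,0,0.5],[0,0,-0.07,0,0.5],[0,0,-0.12,0,0.5],[-0.03,0.003,-0.165,0,0.5],[-0.07,0.007,-0.195,0,0.5],[-0.11,0.011,-0.2,0,0.5],[-0.15,0.015,-0.2,0,0.5],[-0.19,0.019,-0.2,0,0.5],[-0.23,0.023,-0.2,0,0.5],[-0.27,0.027,-0.2,0,0.5],[-0.31,0.031,-0.2,0,0.5],[-0.35,0.036,-0.2,0,0.5],[-0.39,0.04,-0.2,0,0.5],[-0.42,0.043,-0.2,0,0.5],[-0.44,0.045,-0.2,0,0.5],[-0.452,0.046,-0.2,0,0.5],[-0.452,0.046,-0.2,0,0.5],[-0.452,0.046,-0.2,0,0.5],[-0.452,0.046,-0.2,0,0.5]]}}}

```text
t: 21.25
tcp_pos: [0.5761, -0.2667, 0.2283]
tool_rot: [0.638, 0.77, 0.0, -0.001]
force: [0.5, 0.2, -0.2]
finger_gap: 0.745
gripper_force: 34.0
```

```bash
python3 - <<'E'
from h import *
go(.5772,-.2679,.0525,10.7)
px,W=wcloud(); cv2.imwrite('pics/w4.png',px[:,:,::-1])
E
```

```text
t 21.25 tcp [ 0.5761 -0.2667  0.2283] q6 -0.8 shift [-0.0016  0.0009  0.1758] turn 0.001 gap 0.745 F [ 0.5  0.2 -0.2]
```

View pics/w4.png

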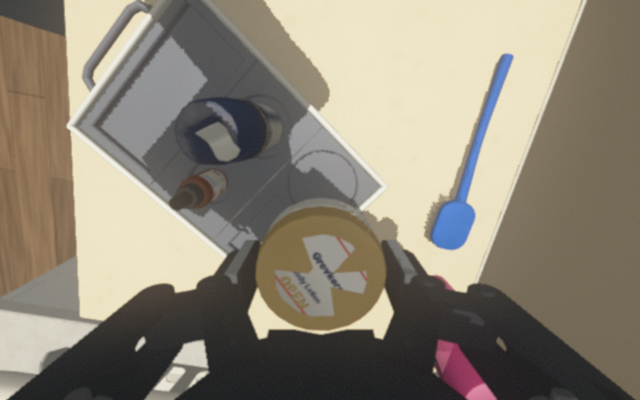

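The tin is held level at (320,265). Its recess is at (325,180), and the can stands clear of the path. Lowering.

>>> {"api": "jog_arm", "payload": {"motion": {"plan": [[-0.001,0.001,0.04,0,0.5],[-0.001,0.001,0.08,0,0.5],[-0.001,0.001,0.12,0,0.5],[-0.001,0.001,0.145,0,0.5],[-0.001,0.001,0.16,0,0.5],[-0.001,0.001,0.17,0,0.5],[-0.001,0.001,0.176,0,0.5],[-0.001,0.001,0.176,0,0.5],[-0.001,0.001,0.176,0,0.5]]}}}

```text
t: 22.2
tcp_pos: [0.5786, -0.2696, 0.0535]
tool_rot: [0.638, 0.77, 0.0, 0.001]
force: [-0.4, -0.7, 0.4]
finger_gap: 0.738
gripper_force: 34.0
```

```bash
python3 - <<'E'
from h import *
go(.5772,-.2679,.049,10.7)
E
```

```text
t 22.2 tcp [ 0.5786 -0.2696  0.0535] q6 -0.8 shift [ 0.0019 -0.001   0.0045] turn 0.0 gap 0.738 F [-0.4 -0.7  0.4]
```

>>> {"api": "jog_arm", "payload": {"motion": {"plan": [[0.001,-0.001,0.003,0,0.5],[0.001,-0.001,0.005,0,0.5],[0.001,-0.001,0.006,0,0.5],[0.001,-0.001,0.006,0,0.5]]}}}

```text
t: 22.6
tcp_pos: [0.577, -0.2686, 0.049]
tool_rot: [0.638, 0.77, 0.0, 0.001]
force: [-2.6, 1.1, 11.7]
finger_gap: 0.743
gripper_force: 35.1
```

```bash
python3 - <<'E'
from h import *
go(.5772,-.2679,.049,10.7)
E
```

```text
t 22.6 tcp [ 0.577  -0.2686  0.049 ] q6 -0.8 shift [ 0.0006  0.0003 -0.    ] turn 0.0 gap 0.743 F [-2.6  1.1 11.7]
```

>>> {"api": "jog_arm", "payload": {"motion": {"plan": [[0,0,0,0,0.85],[0,0,0,0,0.85],[0,0,0,0,0.85],[0,0,-0.02,0,0.85],[0,0,-0.06,0,0.85],[0,0,-0.11,0,1],[0,0,-0.16,0,1],[0,0,-0.18,0,1],[0,0,-0.18,0,1]]}}}

```text
t: 23.5
tcp_pos: [0.5786, -0.2696, 0.2306]
tool_rot: [0.638, 0.77, 0.0, 0.004]
force: [0.6, 0.2, 0.1]
finger_gap: 1.003
gripper_force: 0.0
```

```bash
python3 - <<'E'
from h import *
go(.4625,.004,.16,74)
E
```

```text
t 23.5 tcp [ 0.5786 -0.2696  0.2306] q6 -0.8 shift [ 0.2909 -0.0636  0.0683] turn -1.104 gap 1.003 F [0.6 0.2 0.1]
```

Units first: turns go in shares of 120 degrees. So -1.104 rad / 2.0944 = -0.5271.

>>> {"api": "jog_arm", "payload": {"motion": {"plan": [[0.291,-0.064,0,-0.5271,1],[0.291,-0.064,0,-0.5271,1],[0.291,-0.064,0,-0.5271,1],[0.291,-0.064,0,-0.5271,1],[0.291,-0.064,0.02,-0.5271,1],[0.291,-0.064,0.04,-0.5271,1],[0.291,-0.064,0.068,-0.5271,1],[0.291,-0.064,0.068,-0.5271,1],[0.291,-0.064,0.068,-0.5271,1],[0.291,-0.064,0.068,-0.5271,1],[0.291,-0.064,0.068,-0.5271,1],[0.291,-0.064,0.068,-0.5271,1]]}}}

```text
t: 24.7
tcp_pos: [0.46, 0.0054, 0.1586]
tool_rot: [0.14, 0.99, -0.0, 0.0]
force: [-0.1, -0.3, -0.4]
finger_gap: 1.001
gripper_force: 0.0
```

```bash
python3 - <<'E'
from h import *
from station import eyes
d=eyes.snapshot('top'); P=cloud(d)
print('tin'); near(P,.5772,-.2679,.04,.042,.06)
px,W=wcloud(); near(W,.4625,.004,.05,.006,.03)
go(.4625,.004,.027,74)
E
```

```text
tin
417 rect [ 575.9 -270.9] [63.8 62.6] 71.1 z [0.045 0.049 0.053]
2872 rect [462.    4.3] [43.3 70.6] 72.9 z [0.014 0.018 0.02 ]
t 24.8 tcp [0.4599 0.0054 0.1586] q6 -1.52 shift [-0.0027 -0.0006  0.1316] turn -0.002 gap 1.0 F [ 0.2 -0.3  0.7]
```

>>> {"api": "jog_arm", "payload": {"motion": {"plan": [[-0.002,0,0.04,0,1],[-0.002,0,0.08,0,0.9],[-0.002,0,0.11,0,0.8],[-0.002,0,0.125,0,0.75],[-0.002,0,0.131,0,0.75],[-0.002,0,0.131,0,0.75],[-0.002,0,0.131,0,0.3],[-0.002,0,0.131,0,0.3],[-0.002,0,0.131,0,0.3],[-0.002,0,0.131,0,0.3],[-0.002,0,0.131,0,0.3],[-0.002,0,0.131,0,0.3]]}, "force": 40}}

```text
t: 26.0
tcp_pos: [0.4622, 0.0049, 0.0286]
tool_rot: [0.139, 0.99, -0.0, 0.001]
force: [-0.5, -1.6, 7.3]
finger_gap: 0.488
gripper_force: 40.8
```

```bash
python3 - <<'E'
from h import *
go(.4625,.004,.027,74)
E
```

```text
t 26.0 tcp [0.4622 0.0049 0.0286] q6 -1.52 shift [-0.0005 -0.0008  0.0016] turn -0.0 gap 0.488 F [-0.5 -1.6  7.3]
```

>>> {"api": "jog_arm", "payload": {"motion": {"plan": [[0,0,-0.03,0,0.3],[0,0,-0.07,0,0.3],[0,0,-0.12,0,0.3],[0,0,-0.17,0,0.3],[0,0,-0.2,0,0.3],[0,0,-0.21,0,0.3],[0,0,-0.21,0,0.3]]}}}

```text
t: 26.7
tcp_pos: [0.462, 0.0052, 0.2386]
tool_rot: [0.139, 0.99, -0.0, 0.002]
force: [-0.2, -0.1, -1.4]
finger_gap: 0.486
gripper_force: 41.2
```

```bash
python3 - <<'E'
from h import *
go(.5257,-.3434,.238,-34.3)
E
```

```text
t 26.7 tcp [0.462  0.0052 0.2386] q6 -1.52 shift [-0.1574 -0.3175  0.0011] turn 1.89 gap 0.486 F [-0.2 -0.1 -1.4]
```

In the tool's units: 1.89 rad / 2.0944 = 0.9024.

>>> {"api": "jog_arm", "payload": {"motion": {"plan": [[-0.012,-0.025,0,0.0668,0.3],[-0.027,-0.055,0,0.1337,0.3],[-0.042,-0.085,0,0.2005,0.3],[-0.057,-0.115,0,0.2674,0.3],[-0.072,-0.145,0,0.3342,0.3],[-0.087,-0.175,0,0.4011,0.3],[-0.102,-0.205,0,0.4679,0.3],[-0.117,-0.235,0,0.5348,0.3],[-0.13,-0.262,0,0.6016,0.3],[-0.142,-0.287,0,0.6685,0.3],[-0.152,-0.307,0,0.7353,0.3],[-0.157,-0.317,0,0.8021,0.3],[-0.157,-0.317,0,0.8594,0.3],[-0.157,-0.317,0,0.9024,0.3],[-0.157,-0.317,0,0.9024,0.3],[-0.157,-0.317,0,0.9024,0.3],[-0.157,-0.317,0,0.9024,0.3]]}}}

```text
t: 28.4
tcp_pos: [0.5245, -0.3424, 0.236]
tool_rot: [0.884, 0.468, -0.0, -0.001]
force: [0.3, -0.5, -0.7]
finger_gap: 0.487
gripper_force: 41.2
```

```bash
python3 - <<'E'
from h import *
go(.5257,-.3434,.052,-34.3)
px,W=wcloud(); cv2.imwrite('pics/w5.png',px[:,:,::-1])
E
```

```text
t 28.4 tcp [ 0.5245 -0.3424  0.236 ] q6 -0.16 shift [-0.0003  0.002   0.184 ] turn 0.001 gap 0.487 F [ 0.3 -0.5 -0.7]
```

View pics/w5.png

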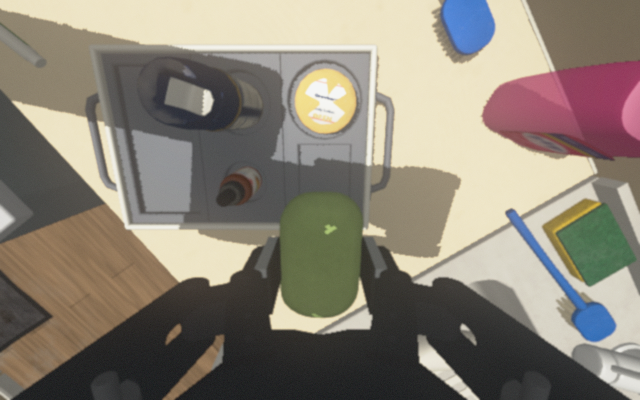

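The soap is held level at (320,255) and aligned with the tray. The tin, at (325,100), sits in its recess. Lowering.

>>> {"api": "jog_arm", "payload": {"motion": {"plan": [[0,0.001,0.04,0,0.3],[0,0.001,0.08,0,0.3],[0,0.001,0.12,0,0.3],[0,0.001,0.15,0,0.3],[0,0.001,0.168,0,0.3],[0,0.001,0.178,0,0.3],[0,0.001,0.184,0,0.3],[0,0.001,0.185,0,0.3],[0,0.001,0.185,0,0.3]]}}}

```text
t: 29.35
tcp_pos: [0.5263, -0.3439, 0.0532]
tool_rot: [0.884, 0.467, 0.0, 0.001]
force: [0.4, -0.4, -1.5]
finger_gap: 0.485
gripper_force: 41.2
```

```bash
python3 - <<'E'
from h import *
go(.5257,-.3434,.0476,-34.3)
E
```

```text
t 29.35 tcp [ 0.5263 -0.3439  0.0532] q6 -0.16 shift [ 0.     -0.0008  0.0056] turn -0.0 gap 0.485 F [ 0.4 -0.4 -1.5]
```

>>> {"api": "jog_arm", "payload": {"motion": {"plan": [[0,-0.001,0.003,0,0.3],[0,-0.001,0.005,0,0.3],[0,-0.001,0.006,0,0.3],[0,-0.001,0.006,0,0.3]]}}}

```text
t: 29.75
tcp_pos: [0.5257, -0.3435, 0.0477]
tool_rot: [0.884, 0.467, 0.0, 0.001]
force: [-0.3, -0.2, 4.3]
finger_gap: 0.49
gripper_force: 41.8
```

>>> {"api": "jog_arm", "payload": {"motion": {"plan": [[0,0,0,0,0.6],[0,0,0,0,0.65],[0,0,0,0,0.65],[0,0,-0.02,0,0.65],[0,0,-0.06,0,0.65],[0,0,-0.11,0,0.8],[0,0,-0.16,0,1],[0,0,-0.19,0,1],[0,0,-0.19,0,1]]}}}

```text
t: 30.65
tcp_pos: [0.527, -0.3447, 0.242]
tool_rot: [0.884, 0.467, 0.002, 0.005]
force: [0.1, -1.2, 0.0]
finger_gap: 0.998
gripper_force: 0.0
```

```bash
python3 - <<'E'
from h import *
go(.586,.2395,.19,17.2)
E
```

```text
t 30.65 tcp [ 0.527  -0.3447  0.242 ] q6 -0.16 shift [ 0.5159 -0.2811  0.048 ] turn -0.899 gap 0.998 F [ 0.1 -1.2  0. ]
```

In the tool's units: -0.899 rad / 2.0944 = -0.4292.

>>> {"api": "jog_arm", "payload": {"motion": {"plan": [[0.516,-0.281,0,-0.4292,1],[0.516,-0.281,0,-0.4292,1],[0.516,-0.281,0,-0.4292,1],[0.516,-0.281,0,-0.4292,1],[0.516,-0.281,0,-0.4292,1],[0.516,-0.281,0,-0.4292,1],[0.516,-0.281,0,-0.4292,1],[0.516,-0.281,0,-0.4292,1],[0.516,-0.281,0,-0.4292,1],[0.516,-0.281,0.02,-0.4292,1],[0.516,-0.281,0.048,-0.4292,1],[0.516,-0.281,0.048,-0.4292,1],[0.516,-0.281,0.048,-0.4292,1],[0.516,-0.281,0.048,-0.4292,1],[0.516,-0.281,0.048,-0.4292,1],[0.516,-0.281,0.048,-0.4292,1]]}}}

```text
t: 32.25
tcp_pos: [0.5841, 0.2403, 0.1887]
tool_rot: [0.594, 0.804, 0.0, 0.0]
force: [-0.0, -0.3, -0.2]
finger_gap: 0.998
gripper_force: 0.0
```

```bash
python3 - <<'E'
from h import *
from station import eyes
d=eyes.snapshot('top'); P=cloud(d)
print('soap'); near(P,.5257,-.3434,.05,.035,.06); near(P,.5772,-.2679,.04,.042,.06)
px,W=wcloud(); near(W,.586,.2395,.09,.03,.055)
go(.586,.2395,.045,17.2)
E
```

```text
soap
304 rect [ 525.7 -351. ] [65.9 75.5] 20.5 z [0.036 0.039 0.044]
415 rect [ 576.5 -271.4] [61.3 64.2] 46.0 z [0.045 0.049 0.053]
7711 rect [586.9 239.5] [ 56.1 149. ] 17.5 z [0.039 0.041 0.042]
t 32.35 tcp [0.5842 0.2404 0.189 ] q6 -0.08 shift [-0.0014  0.0013  0.144 ] turn -0.002 gap 0.999 F [0.5 0.  0.1]
```

>>> {"api": "jog_arm", "payload": {"motion": {"plan": [[-0.001,0.002,0.04,0,1],[-0.001,0.002,0.08,0,1],[-0.001,0.002,0.12,0,1],[-0.001,0.002,0.14,0,1],[-0.001,0.002,0.148,0,1],[-0.001,0.002,0.148,0,1],[-0.001,0.002,0.148,0,0.4],[-0.001,0.002,0.148,0,0.4],[-0.001,0.002,0.148,0,0.4],[-0.001,0.002,0.148,0,0.4],[-0.001,0.002,0.148,0,0.4],[-0.001,0.002,0.148,0,0.4]]}, "force": 40}}

```text
t: 33.55
tcp_pos: [0.5874, 0.2417, 0.0424]
tool_rot: [0.593, 0.805, 0.001, 0.001]
force: [0.4, -0.7, 6.0]
finger_gap: 0.638
gripper_force: 44.0
```

```bash
python3 - <<'E'
from h import *
go(.586,.2395,.045,17.2)
E
```

```text
t 33.55 tcp [0.5874 0.2417 0.0424] q6 -0.09 shift [-0.0017 -0.002  -0.0026] turn -0.0 gap 0.638 F [ 0.4 -0.7  6. ]
```

>>> {"api": "jog_arm", "payload": {"motion": {"plan": [[0,0,-0.03,0,0.4],[0,0,-0.07,0,0.4],[0,0,-0.11,0,0.4],[0,0,-0.14,0,0.4],[0,0,-0.15,0,0.4],[0,0,-0.15,0,0.4]]}}}

```text
t: 34.15
tcp_pos: [0.5866, 0.2417, 0.1919]
tool_rot: [0.593, 0.805, 0.001, 0.001]
force: [0.5, 0.6, -1.8]
finger_gap: 0.638
gripper_force: 43.1
```

```bash
python3 - <<'E'
from h import *
go(.3946,-.1984,.192,-34.3)
E
```

```text
t 34.15 tcp [0.5866 0.2417 0.1919] q6 -0.09 shift [-0.3636 -0.3135 -0.0011] turn 0.899 gap 0.638 F [ 0.5  0.6 -1.8]
```

In the tool's units: 0.899 rad / 2.0944 = 0.4292.

>>> {"api": "jog_arm", "payload": {"motion": {"plan": [[-0.018,-0.016,0,0.0334,0.4],[-0.04,-0.035,0,0.0764,0.4],[-0.065,-0.056,0,0.1194,0.4],[-0.09,-0.078,0,0.1623,0.4],[-0.115,-0.1,0,0.2053,0.4],[-0.14,-0.121,0,0.2483,0.4],[-0.165,-0.143,0,0.2913,0.4],[-0.19,-0.164,0,0.3342,0.4],[-0.215,-0.186,0,0.382,0.4],[-0.24,-0.207,0,0.4292,0.4],[-0.265,-0.229,0,0.4292,0.4],[-0.29,-0.25,0,0.4292,0.4],[-0.315,-0.272,0,0.4292,0.4],[-0.337,-0.291,0,0.4292,0.4],[-0.354,-0.305,0,0.4292,0.4],[-0.3635,-0.3135,0,0.4292,0.4],[-0.3635,-0.3135,0,0.4292,0.4],[-0.3635,-0.3135,0,0.4292,0.4],[-0.3635,-0.3135,0,0.4292,0.4]]}}}

```text
t: 36.05
tcp_pos: [0.3938, -0.1973, 0.1899]
tool_rot: [0.884, 0.467, -0.0, -0.001]
force: [0.3, -0.4, -1.2]
finger_gap: 0.637
gripper_force: 43.1
```

```bash
python3 - <<'E'
from h import *
go(.3946,-.1984,.063,-34.3)
px,W=wcloud(); cv2.imwrite('pics/w6.png',px[:,:,::-1])
E
```

```text
t 36.05 tcp [ 0.3938 -0.1973  0.1899] q6 -0.12 shift [-0.0005  0.0014  0.1269] turn 0.001 gap 0.637 F [ 0.3 -0.4 -1.2]
```

View pics/w6.png

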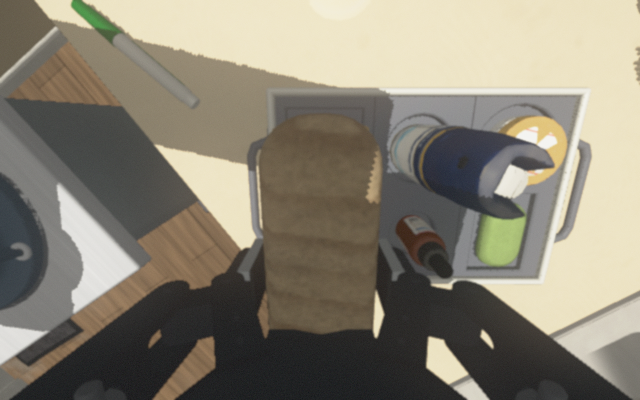

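The brush is held level at (320,220), parallel to the tray. The soap, at (500,235), lies inside its oblong recess. Lowering.

>>> {"api": "jog_arm", "payload": {"motion": {"plan": [[0,0.001,0.03,0,0.4],[0,0.001,0.06,0,0.4],[0,0.001,0.09,0,0.4],[0,0.001,0.11,0,0.4],[0,0.001,0.12,0,0.4],[0,0.001,0.125,0,0.4],[0,0.001,0.126,0,0.4],[0,0.001,0.126,0,0.4]]}}}

```text
t: 36.9
tcp_pos: [0.3952, -0.1992, 0.0649]
tool_rot: [0.884, 0.467, 0.0, 0.001]
force: [0.5, 0.2, -0.8]
finger_gap: 0.637
gripper_force: 43.1
```

```bash
python3 - <<'E'
from h import *
go(.3946,-.1984,.0604,-34.3)
E
```

```text
t 36.9 tcp [ 0.3952 -0.1992  0.0649] q6 -0.12 shift [ 0.0003 -0.001   0.0045] turn 0.0 gap 0.637 F [ 0.5  0.2 -0.8]
```

>>> {"api": "jog_arm", "payload": {"motion": {"plan": [[0,-0.001,0.003,0,0.4],[0,-0.001,0.005,0,0.4],[0,-0.001,0.0055,0,0.4],[0,-0.001,0.0055,0,0.4]]}}}

```text
t: 37.3
tcp_pos: [0.3941, -0.1986, 0.0603]
tool_rot: [0.884, 0.467, 0.0, 0.001]
force: [-1.6, 1.1, 12.9]
finger_gap: 0.642
gripper_force: 44.6
```

Seated. I'll release, rise, and move aside so the top camera can see.

>>> {"api": "jog_arm", "payload": {"motion": {"plan": [[0,0,0,0,0.78],[0,0,0,0,0.8],[0,0,0,0,0.8],[0,0,-0.02,0,0.8],[0,0,-0.06,0,0.8],[0,0,-0.11,0,0.8],[0,0,-0.16,0,0.8],[0.1,-0.1,-0.18,0,0.8],[0.2,-0.2,-0.18,0,0.8],[0.2,-0.2,-0.18,0,0.8],[0.2,-0.2,-0.18,0,0.8],[0.2,-0.2,-0.18,0,0.8],[0.2,-0.2,-0.18,0,0.8],[0.2,-0.2,-0.18,0,0.8],[0.2,-0.2,-0.18,0,0.8]]}}}

```text
t: 38.8
tcp_pos: [0.3413, 0.0799, 0.2388]
tool_rot: [0.884, 0.468, 0.0, 0.0]
force: [0.1, 0.0, 0.5]
finger_gap: 0.798
gripper_force: 0.0
```

```bash
python3 - <<'E'
from h import *
from station import eyes
d=eyes.snapshot('top'); cv2.imwrite('pics/top7.png',cv2.resize(d['pixels'][120:310,300:500,::-1],None,fx=3.1,fy=3.1)); P=cloud(d)
y=np.array([.5635,.826]); x=np.array([.826,-.5635]); c=np.array([.472,-.2536])
def rel(n,q):
    r=(q-c*1000); print(n,'x',(r@x).round(1),'y',(r@y).round(1))
def obj(n,X,Y,r,a,b,m=None):
    k=(np.hypot(P[...,0]-X,P[...,1]-Y)<r)&(P[...,2]>a)&(P[...,2]<b)
    if m is not None: k&=m
    q=P[k]; R=cv2.minAreaRect(q[:,:2].astype(np.float32)*1000); rel(n,np.array(R[0])); print('   ',np.round(R[0],1),np.round(R[1],1),round(R[2],1),'z',np.percentile(q[:,2],[10,50,90]).round(3))
p=d['pixels'].astype(int); g=(p[...,1]>p[...,2]+25)
obj('brush',.3935,-.2,.1,.05,.08); obj('tin',.577,-.268,.04,.042,.06)
obj('soap',.5257,-.3434,.05,.03,.06,g); obj('can',.497,-.217,.06,.14,.19); obj('drop',.4466,-.2908,.05,.085,.13)
d0=dict(np.load('top.npz')); P0=cloud(d0)
for Q in (P0,P): near(Q,.576,.054,.05,.01,.06); near(Q,.748,-.24,.13,.008,.05)
E
```

```text
brush x -62.0 y -1.6
    [ 419.9 -220. ] [149.5 124.9] 56.0 z [0.058 0.061 0.065]
tin x 95.7 y 44.3
    [ 576.1 -270.9] [62.3 62.8] 73.5 z [0.046 0.049 0.052]
soap x 92.2 y -43.5
    [ 523.7 -341.5] [66.7 40.5] 52.3 z [0.035 0.039 0.043]
can x -1.9 y 42.9
    [ 494.6 -217.1] [42.7 43.3] 63.8 z [0.15  0.166 0.176]
drop x 1.3 y -43.9
    [ 448.3 -290.5] [19.5 21.7] 87.0 z [0.089 0.093 0.113]
404 rect [575.9  54.1] [62.3 62.4] 46.9 z [0.027 0.039 0.052]
1016 rect [ 719.6 -240.1] [259.2 202.7] 89.8 z [0.011 0.031 0.045]
406 rect [576.2  54.7] [62.5 62.2] 65.1 z [0.027 0.039 0.052]
1017 rect [ 719.4 -240. ] [202.5 259.5] 0.1 z [0.011 0.031 0.044]
```

View pics/top7.png

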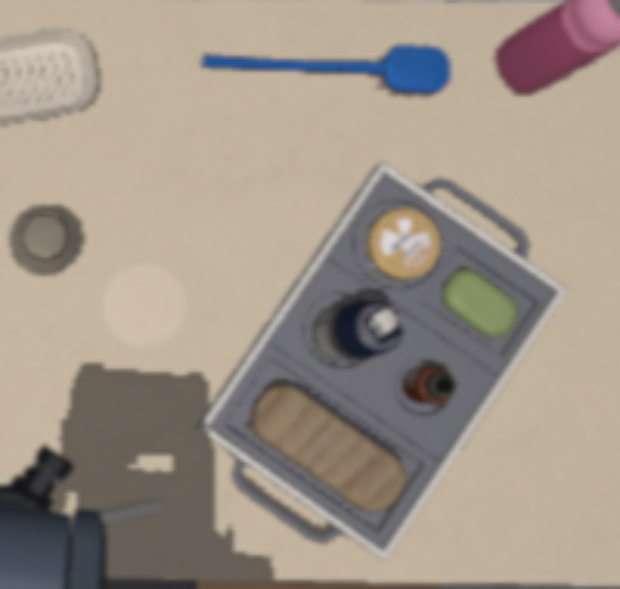

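All five pieces lie or stand in their recesses: tin (405,243), soap (480,302), can (365,325), dropper (430,385) and brush (330,445). The timer and dish brush have not moved, and the gripper is clear of everything.

```bash
python3 -c "
from station import job
print(job.sign_off())"
```

```text
the job is handed in; nothing more can be done
None
```

I packed the whole kit into the tray and handed the job in at about 39 s. The last top view shows every piece seated within about 4 mm of its recess centre, and the timer and dish brush have not moved. The sign-off gave no verdict.

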